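# Raise an incubator's drying cartridge for inspection and hold it

### The job

Unlock the blue-handled drying cartridge of the stage incubator's air unit by turning it anticlockwise (seen from above) until its yellow ears are clear of the two dark claws, then gently draw it straight up out of its snug bore until the whole orange band stands above the pale-green block, with the red ring below it still hidden inside. Never pull the cartridge right out or force it, leave the bottle, the jar and the well plate alone, and finish while holding the cartridge still in the gripper at that height.

Things in the scene. Friction and masses are not known exactly. Their poses are not given: they have to be found in the camera images.
- unit: Air unit fixed to the bench, place and yaw vary; origin: on the bench below the bore's axis, z up. Pale-green block 84 x 84 x 105 mm, with a white box 80 mm high (84 along x, 100 along y) joined to its -y side.
- bore_mouth (a point): On the bore's axis in the block's top face, z up, axes as the unit's. Bore 25 mm wide, 98 deep. Two dark claws stand on the face at +x and -x: 18 mm wide (y), 13 high, roof 8 to 13 mm above the face, 16 to 34 mm from the axis. Turn (cartridge x from this x, anticlockwise): locked near 0; 6 mm stop pins 10 mm high, 21 mm off the axis, stop the ears at -15 and +80 degrees; free to lift from 45 (aim at 62).
- cartridge_grip (a point): Centre of the cartridge's blue handle bar, on its axis: 46 mm long (x), 16 thick (y, grasp across this), 36 high (z up). Seated, this point is 44 mm above the block's top, the bar's underside 26 mm; between them and the ears is a 24 mm wide neck. The cartridge is loose, 0.2 to 0.35 kg; only the claws over its ears lock it.
- cartridge_shoulder (a point): On the cartridge's axis, at the underside of its yellow ears (along x, reach 23 mm from the axis, 8 wide, 6 thick); axes as the handle's. Seated, the ears lie on the block: this point is at bore_mouth. Below: 24 mm rod, 95 long, 0.5 mm play all round; orange band 12 to 40 mm below, red ring 63 to 73 below. Height over bore_mouth = lift: at 40 the band is all out, at 63 the ring shows.
- media_bottle_mid (a point): Bystander: amber bottle with a blue cap, 60 mm wide, 135 mm high, loose on the bench; this point is half-way up. Not to be moved.
- buffer_jar_mid (a point): Bystander: whitish jar with a white cap, 64 mm wide, 85 mm high, loose on the bench; this point is half-way up. It and the bottle may have changed places. Not to be moved.
- well_plate_mid (a point): Bystander: closed 12-well plate, clear with blue wells and a yellow edge strip, 85 x 128 x 20 mm, lying loose on the bench; this point is its centre. Not to be moved.
Things that resemble listed ones, but are neither listed nor needed, are in the scene too. What is shaped like the unit but pink is not meant.

How it is judged:
On the way:
1. the cartridge is turned so that its ears are clear of the claws, still down on the block (angle between the x axis of cartridge_shoulder and the x axis of bore_mouth, either way round above 0.7 rad and z of cartridge_shoulder in the frame of bore_mouth below 0.007 m), for 0.1 s.
At the end, for the whole second after the job is handed in: The cartridge is held by the fingers, still (under 10 mm/s), raised so that its shoulder is 39.2 to 63.8 mm above the bore mouth (orange band all out, red ring hidden), within 4 mm of the bore's axis and 0.06 rad of upright, and not wedged: under 15 N of contact with the unit (z of cartridge_shoulder in the frame of bore_mouth between 0.0392 and 0.0638 m and horizontal distance between cartridge_shoulder and bore_mouth below 0.004 m and angle between cartridge_shoulder's own z axis and vertical below 0.06 rad and contact force between the fingers and cartridge above 2 N and contact force between cartridge and unit below 15 N and linear speed of cartridge below 0.01 m/s); the arm keeps its last pose, push and grip.
It fails at once if the cartridge is pulled (almost) right out of its bore (z of cartridge_shoulder in the frame of bore_mouth above 0.088 m).
It fails at once if the cartridge is forced: over 60 N against the unit (contact force between cartridge and unit above 60 N).
It fails at once if the bottle is disturbed (moved over 20 mm) (distance of media_bottle_mid from where it was at the start of the episode above 0.02 m).
It fails at once if the jar is disturbed (moved over 20 mm) (distance of buffer_jar_mid from where it was at the start of the episode above 0.02 m).
It fails at once if the well plate is disturbed (moved over 20 mm) (distance of well_plate_mid from where it was at the start of the episode above 0.02 m).
It also fails if it takes over 40 s, if anything falls off the work surface, if the arm or the gripper's body presses on something with over 40 N, if the wrist force passes 120 N, or if a joint passes its speed limit or range.

### The arm

A 6-joint arm with a two-finger parallel gripper is mounted at the origin on the work surface. World frame = base frame: x ahead of the robot, y to its left, z up, the work surface at z = 0. Lengths are in m, angles in rad, forces in N, time in s.
With the tool pointing down it reaches from about 0.25 to 0.775 m from the base axis. Payload 4 kg.
Tool frame: the origin (TCP) lies at the very end of the fingers, on their centre line; the grasp point (between the pads) lies 19 mm behind it (robot.hold_point_z is the distance from the TCP to the grasp point, in m); z points along the fingers, y is the line along which they close (so a half turn about z gives the same grasp; the last joint's range is limited). The gripper opens to 94 mm and grips with 3 to 60 N. Pads are 16 mm wide; open, the fingers measure 119 mm over their backs; the gripper's body (75 mm by 177 mm) begins 78 mm behind the grasp point.
Start: joints at [1.243, 0.087, 1.371, -0, 1.684, -0.103], TCP at [0.123, 0.536, 0.206] pointing down, gripper open.
Joint ranges: [-3.1, 3.1], [-0.76, 2.03], [0.27, 2.55], [-1.08, 4.22], [0.17, 2.65], [-2.57, 2.57]. Speed limits (rad/s): [2.79, 2.79, 3.14, 3.14, 3.14, 3.14].

### API

Orientations are given as [roll, pitch, yaw] about the fixed x, y, z axes, in that order (R = Rz(yaw) Ry(pitch) Rx(roll)).
In Python, from bench import robot gives the robot as it stands.
- The arm moves only by the tool carry_out, never from a script. Its argument "steps" is a list of rows, each a list of 3 entries, a list of its own where there are three numbers: the shift along the tool's x, y, z in m, then the turn about the tool's z in units of 10 degrees (1.0 is 10 degrees), then the closure, from -1 (fully open) to 1 (shut). In form: [[[tx, ty, tz], roll, jaw], ...]. A call has 1 to 10 rows; each row is the pose to reach, as a shift and turn from the pose commanded when the call began, along the tool's axes at that moment; what a row does not reach only later rows make up. A row lasts 1/8 s, in which the tool goes at most 62.5 mm and 10.7 degrees, less where a joint would pass 70% of its speed; a pose out of reach is approached as far as the arm can. A call with a gripper value outside its range is refused whole. The fingers move at their own pace and stop on an object; the grip force is fixed at half the most. Time passes only in rows, so rows that repeat a pose let the fingers close. It gives the time, the measured TCP pose, the force, the opening and the grip force at its end, in the units of the state.
- robot.get_obs(): the state, without advancing time (a new reading comes with each control period).
- robot.snapshot(name): name is "scene" or "side" or "wrist"; returns a dict with "image" (400x640x3 uint8, red, green, blue), "z_map" (400x640 float32, m along the optical axis (not along the pixel's ray), 0 where there is no reading), "mtx" (3x3 intrinsics, pixels), "R" (3x3) and "t" (3): a world point X has camera coordinates R X + t. Camera axes: x right, y down, z forward; pixel columns grow to the right and rows downward; lengths in m; the calibration is good to about 2 mm. A picture is of the moment at which its call begins.
- robot.close_job(): hands the job in; it is judged then, once.
The state is a dict: "time": time; "joint_positions": joint angles; "qvel": joint speeds; "joint_torque": joint torques, N m; "tool_pos": TCP position; "ee_rot": TCP orientation; "wrist_force": force on the tool from outside, world axes, zero at the start; "wrist_torque": the same for the moment, N m; "width": finger opening in m; "finger_force": force on a finger pad.
Only numpy, scipy, OpenCV 4.12 (cv2) and the standard library are available. Lean on these libraries where they do the work, as an engineer would, in place of code of your own. Each camera call takes 0.05 s, during which the arm holds its last target. There are 200 camera calls.

## Working session

There is one attempt and no reset: what is moved stays moved. The work goes in short steps, Python scripts to look and compute and a tool call to move; the robot and the scene stay as the last step left them, time stands still between calls to the robot, and variables do not carry over. Pictures are saved under pics/ and viewed, at most 10 in all, crops included, and the job is handed in when it is done.

Besides the shell and the picture viewer there is one more tool, called after "Call:" as name(argument=value, ...) on one line, values as JSON. carry_out: Moves the arm, as the interface text tells. Its arguments: {"type":"object","properties":{"steps":{"type":"array","items":{"type":"array"}}},"required":["steps"]}

```bash
mkdir -p pics
cat > h.py <<'E'
import numpy as np, cv2
from bench import robot
def snap(n,f=None):
    s=robot.snapshot(n)
    np.savez('/tmp/%s.npz'%n,**{k:s[k] for k in s})
    if f: cv2.imwrite('pics/'+f,s['image'][:,:,::-1])
    return s
def pts(s):
    z=s['z_map'];v,u=np.mgrid[:z.shape[0],:z.shape[1]]
    K=s['mtx'];c=np.stack([(u-K[0,2])/K[0,0]*z,(v-K[1,2])/K[1,1]*z,z],-1)
    return (c-s['t'])@s['R']   # R^T(c-t)
E
python3 - <<'E'
from h import *
a=snap('scene');b=snap('side')
cv2.imwrite('pics/a.png',cv2.resize(a['image'][:,:,::-1],(800,500)))
cv2.imwrite('pics/b.png',cv2.resize(b['image'][:,:,::-1],(800,500)))
o=robot.get_obs();print(o['time'],o['tool_pos'],o['ee_rot'],o['width'])
E
```

```text
0.1 [0.12243538 0.53567571 0.20437696] [-3.13951299e+00 -2.14101296e-04  2.91680980e+00] 0.09391020735186517
```

View pics/a.png

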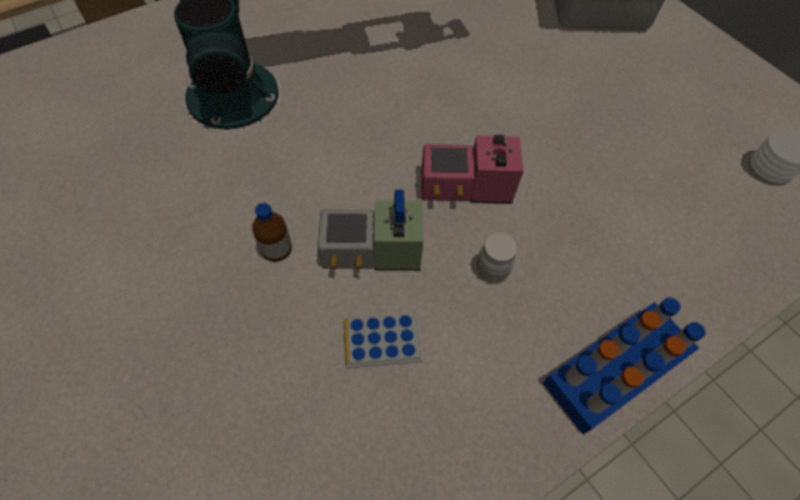

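View pics/b.png

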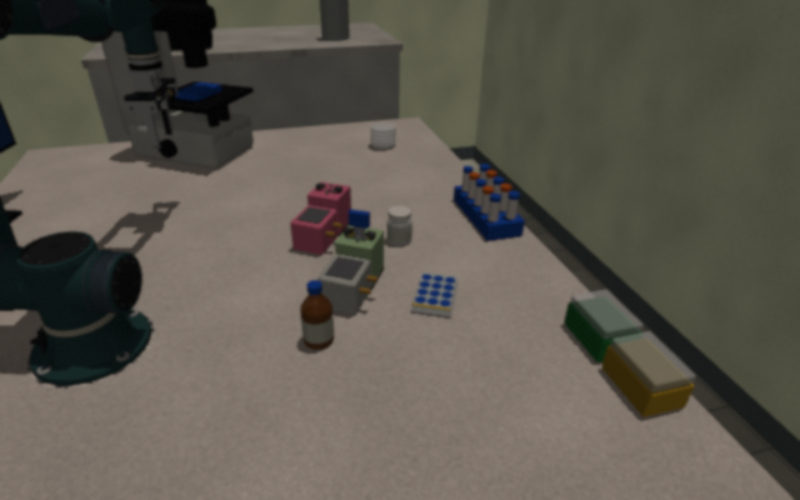

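The scene picture shows two units. The pale-green one is at about (398,235), with a blue handle at (400,207) and its white box to the left; the pink one at (497,165) has no handle and is the decoy. The green one fits. The bottle is at (271,235), the jar at (497,257) and the plate at (382,340). Next I measure and confirm with a crop.

```bash
cat >> h.py <<'E'
def measure(s):
    P=pts(s);I=cv2.cvtColor(s['image'],cv2.COLOR_RGB2HSV).astype(int);H,S,V=I[...,0],I[...,1],I[...,2];ok=s['z_map']>0
    r={}
    g=ok&(H>30)&(H<75)&(S>35)&(abs(P[...,2]-.105)<.006)&(np.hypot(P[...,0],P[...,1])<.9)
    b=ok&(H>100)&(H<130)&(S>120)&(P[...,2]>.125)&(P[...,2]<.24)&(np.hypot(P[...,0],P[...,1])<.9)
    for n,m in(('green',g),('blue',b)):
        k,l,st,_=cv2.connectedComponentsWithStats(m.astype(np.uint8))
        for i in range(1,k):
            if st[i,4]<25: continue
            p=P[l==i]; rc=cv2.minAreaRect((p[:,:2]*1000).astype(np.float32))
            print(n,st[i],'mean',p.mean(0).round(4),'z',p[:,2].min().round(3),p[:,2].max().round(3),'rect',np.round(rc[0],1),np.round(rc[1],1),round(rc[2],1))
E
python3 - <<'E'
from h import *
for n in('scene','side'):
    s=dict(np.load('/tmp/%s.npz'%n));print(n);measure(s)
s=dict(np.load('/tmp/scene.npz'))
cv2.imwrite('pics/c.png',cv2.resize(s['image'][100:230,240:430,::-1],(760,520),interpolation=cv2.INTER_CUBIC))
E
```

```text
scene
green [300 161  39  34 973] mean [0.5511 0.0922 0.1055] z 0.099 0.111 rect [547.7  95.1] [82.4 84.4] 58.2
blue [316 152   8  26 181] mean [0.5541 0.0896 0.1616] z 0.134 0.171 rect [549.1  93.7] [14.2 42. ] 57.2
blue [204 163  13  12 121] mean [ 0.4245 -0.0984  0.1341] z 0.125 0.138 rect [422.9 -98.1] [24.1 23.2] 78.6
side
green [268 182  39  20 360] mean [0.5447 0.0754 0.1054] z 0.099 0.111 rect [547.3  92.3] [86.7 85.1] 59.2
blue [147  75  15   7  51] mean [0.1898 0.8714 0.2158] z 0.208 0.233 rect [184.6 868.7] [22.8 54.6] 76.9
blue [  0  90  11  30 188] mean [-0.316   0.7635  0.1849] z 0.151 0.239 rect [-318.5  757.9] [70.3 12.9] 73.5
blue [279 168  16  14 193] mean [0.5467 0.0878 0.1539] z 0.134 0.17 rect [546.8  88.4] [13.5 44. ] 61.5
blue [246 225  11  10  91] mean [ 0.4227 -0.1044  0.1336] z 0.125 0.139 rect [ 422.8 -101.7] [23.1 22.9] 85.5
```

View pics/c.png

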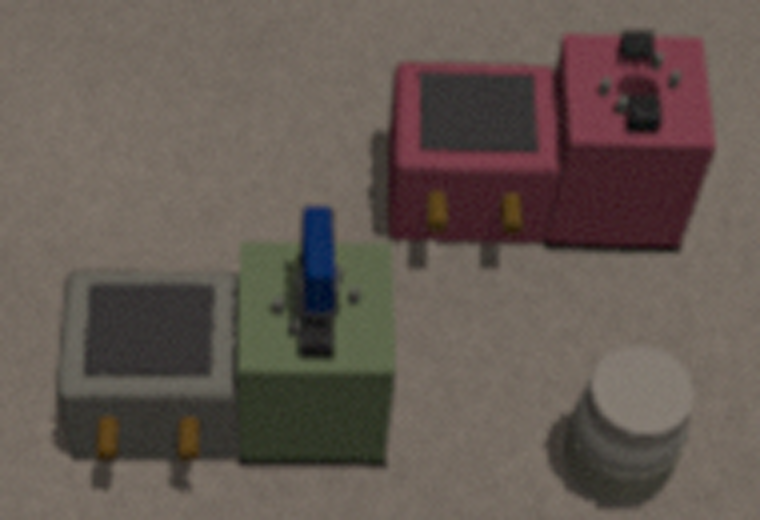

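The crop confirms it. The green unit with the blue handle is the target; its claws are at the handle's ends, so it is locked, and the pink unit has an empty bore. The axis is at about (0.5475, 0.0935), with unit y at about 58°. I'll move above it at z 0.25 with the yaw at about 148°.

Call:
carry_out(steps=[[[-0.03, -0.02, -0.04], 0, -1], [[-0.08, -0.05, -0.05], 0.3, -1], [[-0.13, -0.085, -0.05], 0.6, -1], [[-0.18, -0.12, -0.05], 0.9, -1], [[-0.23, -0.15, -0.05], 1.2, -1], [[-0.28, -0.185, -0.05], 1.5, -1], [[-0.33, -0.215, -0.05], 1.9, -1], [[-0.38, -0.25, -0.05], 1.9, -1], [[-0.43, -0.28, -0.05], 1.9, -1], [[-0.46, -0.302, -0.05], 1.9, -1]])

```text
time: 1.35
tool_pos: [0.5049, 0.137, 0.2545]
ee_rot: [-3.14, -0.001, 2.583]
wrist_force: [-0.9, 1.3, 0.4]
width: 0.0942
finger_force: 0.0
```

Run:
```python
from h import *
from scipy.spatial.transform import Rotation as R
o=robot.get_obs();print(o['tool_pos'],o['ee_rot'],o['joint_positions'])
M=R.from_euler('xyz',o['ee_rot']).as_matrix()
s=snap('wrist','w1.png');measure(s)
print(M.T@(np.array([.5475,.0935,.25])-o['tool_pos']))
```

```text
[0.50493224 0.13698857 0.25445068] [-3.14047009e+00 -1.10872637e-03  2.58296897e+00] [ 1.56609396e-01  2.41441946e-02  1.34074069e+00 -1.23014100e-04
  1.77828096e+00 -8.55589119e-01]
green [ 271  199   72   68 3495] mean [0.543  0.0975 0.1044] z 0.099 0.111 rect [546.3  95.2] [84.  84.8] 57.2
blue [ 85 225  31  26 583] mean [ 0.4207 -0.094   0.1332] z 0.125 0.137 rect [420.6 -96.1] [27.3 26. ] 78.9
blue [296 235  17  41 620] mean [0.5455 0.0961 0.1663] z 0.163 0.168 rect [545.9  95.7] [15.3 43.8] 59.4
[-0.05915153 -0.01431099  0.00440117]
```

View pics/w1.png

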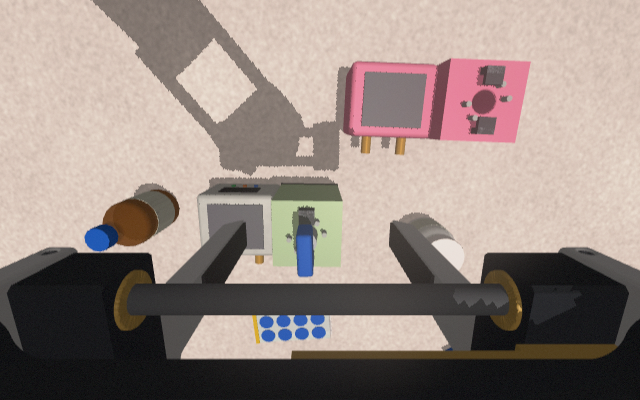

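The wrist view shows the handle at (305,250) on the green block, with the bottle at (135,220) and the jar at (440,245), both off to the sides. I'll go above the handle and look once from close by.

Call:
carry_out(steps=[[[-0.04, -0.01, 0.01], 0, -1], [[-0.058, -0.0135, 0.03], 0, -1], [[-0.058, -0.0135, 0.055], 0, -1], [[-0.058, -0.0135, 0.055], 0, -1], [[-0.058, -0.0135, 0.055], 0, -1]])

```text
time: 2.02
tool_pos: [0.5456, 0.0977, 0.2007]
ee_rot: [3.141, -0.0, 2.586]
wrist_force: [1.1, 0.4, 0.3]
width: 0.0941
finger_force: 0.0
```

Run:
```python
from h import *
from scipy.spatial.transform import Rotation as R
o=robot.get_obs();print(o['tool_pos'],o['ee_rot'])
M=R.from_euler('xyz',o['ee_rot']).as_matrix()
s=snap('wrist','w2.png');measure(s);print('scene');measure(snap('scene'));print('side');measure(snap('side'))
for p in([.547,.0945,.149],[.5459,.0957,.149]): print(M.T@(np.array(p)-o['tool_pos']))
```

```text
[0.54558682 0.0977441  0.20074664] [ 3.14131058e+00 -1.37368950e-04  2.58603041e+00]
green [ 272  156   89   86 5373] mean [0.5433 0.097  0.1045] z 0.099 0.108 rect [546.5  95.1] [84.2 84.6] 57.2
blue [ 37 186  41  32 964] mean [ 0.4213 -0.0941  0.1332] z 0.125 0.137 rect [420.7 -96.7] [28.4 26.5] 68.1
blue [305 192  21  55 877] mean [0.5445 0.0962 0.1663] z 0.163 0.168 rect [546.3  95.4] [14.9 44.7] 59.4
scene
green [300 161  39  34 946] mean [0.5515 0.0911 0.1055] z 0.099 0.11 rect [547.9  94.8] [82.1 84.7] 58.1
blue [316 153   8  25 177] mean [0.5553 0.0892 0.1612] z 0.134 0.171 rect [549.6  92.5] [14.8 40.2] 61.0
blue [205 163  12  12 120] mean [ 0.4244 -0.0984  0.1339] z 0.125 0.139 rect [422.1 -97.1] [23.  23.5] 67.2
side
green [268 182  39  19 347] mean [0.5448 0.0745 0.1055] z 0.099 0.111 rect [548.3  93. ] [87.4 85.3] 58.6
blue [146  75  17   8  50] mean [0.19   0.8707 0.2164] z 0.209 0.231 rect [184.4 871.4] [29.6 61.1] 61.0
blue [  0  88   9  32 171] mean [-0.316   0.7623  0.1883] z 0.151 0.24 rect [-315.5  764.7] [74.4 14.8] 75.7
blue [279 169  16  14 190] mean [0.5466 0.0875 0.1527] z 0.131 0.17 rect [545.9  87.8] [10.5 43.7] 62.6
blue [245 224  12  11 103] mean [ 0.422  -0.103   0.1334] z 0.125 0.138 rect [421.7 -98.6] [24.3 28.8] 9.1
[-0.00291876 -0.00202545  0.05174567]
[-0.00135129 -0.00158609  0.05174601]
```

View pics/w2.png

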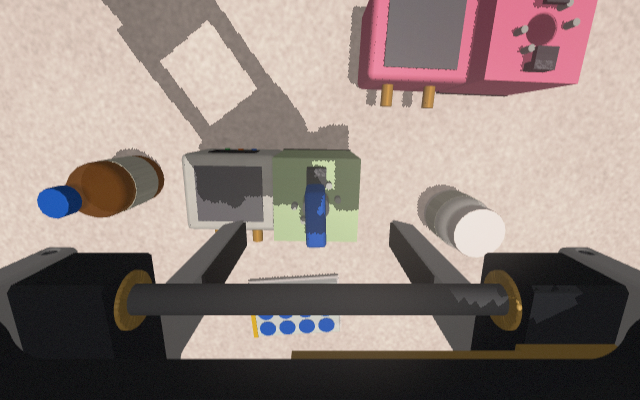

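The wrist view shows the handle at (316,215), centred between the fingers and aligned with them. I'll make the small correction and descend.

Call:
carry_out(steps=[[[-0.0023, -0.0018, 0.01], 0, -1], [[-0.0023, -0.0018, 0.025], 0, -1], [[-0.0023, -0.0018, 0.04], 0, -1], [[-0.0023, -0.0018, 0.055], 0, -1], [[-0.0023, -0.0018, 0.068], 0, -1], [[-0.0023, -0.0018, 0.068], 0, -1], [[-0.0023, -0.0018, 0.068], 0, -1]])

```text
time: 3.05
tool_pos: [0.5472, 0.0944, 0.1329]
ee_rot: [3.141, 0.001, 2.585]
wrist_force: [-0.2, -0.3, 0.1]
width: 0.0939
finger_force: 0.0
```

Run:
```python
from h import *
from scipy.spatial.transform import Rotation as R
s=snap('wrist');o=robot.get_obs();print(o['tool_pos'],o['ee_rot'],o['wrist_force'])
measure(s)
M=R.from_euler('xyz',o['ee_rot']).as_matrix()
print(M.T@(np.array([.5466,.0950,.132])-o['tool_pos']))
```

```text
[0.54734915 0.09444008 0.13324917] [3.14067306e+00 1.16288268e-03 2.58517441e+00] [-0.6795733   0.43848567 -0.31487822]
green [ 260  162  117  109 8945] mean [0.5426 0.0976 0.1045] z 0.099 0.109 rect [546.5  95.2] [84.2 84.5] 57.3
blue [ 303  201   30   82 2211] mean [0.5411 0.0983 0.1644] z 0.138 0.168 rect [543.9  96.8] [15.5 40.9] 59.8
[9.33319190e-04 7.86466701e-05 1.24815360e-03]
```

Call:
carry_out(steps=[[[0.0008, 0, 0.001], 0, 0.3], [[0.0008, 0, 0.001], 0, 0.5], [[0.0008, 0, 0.001], 0, 0.6], [[0.0008, 0, 0.001], 0, 0.65], [[0.0008, 0, 0.001], 0, 0.75], [[0.0008, 0, 0.001], 0, 1], [[0.0008, 0, 0.001], 0, 1], [[0.0008, 0, 0.001], 0, 1]])

```text
time: 4.1
tool_pos: [0.5462, 0.0948, 0.1315]
ee_rot: [3.141, -0.0, 2.585]
wrist_force: [-0.2, -0.3, -0.8]
width: 0.0174
finger_force: 0.0
```

Run:
```python
from h import *
o=robot.get_obs();print({k:np.round(o[k],3) for k in('tool_pos','ee_rot','wrist_force','wrist_torque','width','finger_force')})
```

```text
{'tool_pos': array([0.546, 0.095, 0.131]), 'ee_rot': array([ 3.141, -0.   ,  2.585]), 'wrist_force': array([-0.244, -0.25 , -0.802]), 'wrist_torque': array([ 0.05 , -0.03 ,  0.001]), 'width': np.float64(0.017), 'finger_force': np.float64(0.0)}
```

Call:
carry_out(steps=[[[0, 0, 0], 0, 1], [[0, 0, 0], 0, 1], [[0, 0, 0], 0, 1], [[0, 0, 0], 0, 1]])

```text
time: 4.6
tool_pos: [0.5462, 0.0949, 0.1315]
ee_rot: [3.141, 0.0, 2.585]
wrist_force: [0.0, 0.7, -0.8]
width: 0.0162
finger_force: 29.9
```

Call:
carry_out(steps=[[[0, 0, 0], -0.5, 1], [[0, 0, 0], -1.0, 1], [[0, 0, 0], -1.5, 1], [[0, 0, 0], -2.0, 1], [[0, 0, 0], -2.5, 1], [[0, 0, 0], -3.0, 1], [[0, 0, 0], -3.0, 1]])

```text
time: 5.48
tool_pos: [0.5461, 0.0947, 0.1315]
ee_rot: [-3.141, -0.0, 3.108]
wrist_force: [-0.6, -0.0, 0.1]
width: 0.0158
finger_force: 29.9
```

Run:
```python
from h import *
o=robot.get_obs();print({k:np.round(o[k],3) for k in('tool_pos','ee_rot','wrist_force','wrist_torque','width','finger_force')})
measure(snap('scene'))
```

```text
{'tool_pos': array([0.546, 0.095, 0.132]), 'ee_rot': array([-3.141, -0.   ,  3.108]), 'wrist_force': array([-0.569, -0.032,  0.109]), 'wrist_torque': array([-0.031,  0.024,  0.026]), 'width': np.float64(0.016), 'finger_force': np.float64(29.924)}
green [300 161  39  34 833] mean [0.5549 0.0888 0.1055] z 0.099 0.11 rect [547.8  94.5] [83.3 83.5] 56.7
blue [318 155  10  22 157] mean [0.5608 0.0925 0.1593] z 0.134 0.235 rect [562.7  92.5] [19.8 47.5] 58.9
blue [204 163  13  12 119] mean [ 0.4245 -0.0985  0.134 ] z 0.125 0.139 rect [422.4 -98.2] [23.5 25.2] 81.4
```

Turning freely with no side force. I'll continue to about 62°.

Call:
carry_out(steps=[[[0, 0, 0], -0.5, 1], [[0, 0, 0], -1.0, 1], [[0, 0, 0], -1.5, 1], [[0, 0, 0], -2.0, 1], [[0, 0, 0], -2.5, 1], [[0, 0, 0], -3.0, 1], [[0, 0, 0], -3.2, 1], [[0, 0, 0], -3.2, 1], [[0, 0, 0], -3.2, 1]])

```text
time: 6.65
tool_pos: [0.5461, 0.0948, 0.1315]
ee_rot: [3.142, -0.0, -2.617]
wrist_force: [-1.0, 0.1, 0.4]
width: 0.0157
finger_force: 29.9
```

Run:
```python
from h import *
o=robot.get_obs();print({k:np.round(o[k],3) for k in('tool_pos','ee_rot','wrist_force','wrist_torque','width','finger_force')})
s=snap('wrist');a=snap('scene')
f=lambda i,y0,y1,x0,x1:cv2.resize(i['image'][y0:y1,x0:x1,::-1],(400,400),interpolation=cv2.INTER_CUBIC)
cv2.imwrite('pics/t.png',np.hstack([f(s,120,320,220,420),f(a,130,230,270,370)]))
```

```text
{'tool_pos': array([0.546, 0.095, 0.131]), 'ee_rot': array([ 3.142, -0.   , -2.617]), 'wrist_force': array([-0.961,  0.107,  0.418]), 'wrist_torque': array([0.022, 0.047, 0.035]), 'width': np.float64(0.016), 'finger_force': np.float64(29.926)}
```

View pics/t.png

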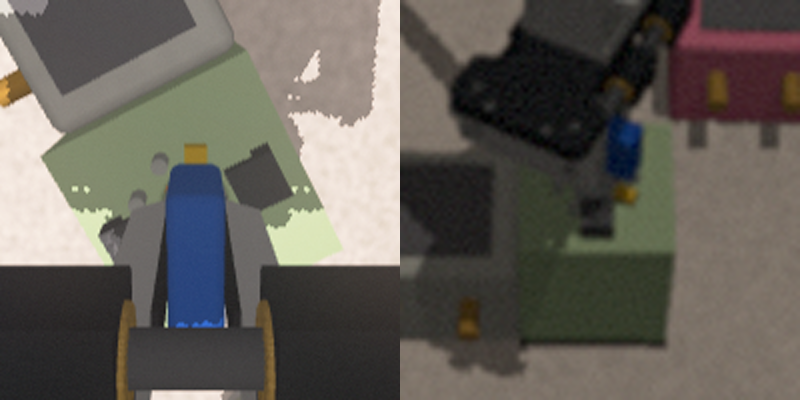

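The ear at (195,152) in the left half points clear of the claw at (260,175), and the handle has turned with the fingers. Now I lift gently, checking the force.

Call:
carry_out(steps=[[[0, 0, -0.002], 0, 1], [[0, 0, -0.005], 0, 1], [[0, 0, -0.008], 0, 1], [[0, 0, -0.011], 0, 1], [[0, 0, -0.014], 0, 1], [[0, 0, -0.017], 0, 1], [[0, 0, -0.02], 0, 1], [[0, 0, -0.02], 0, 1]])

```text
time: 7.75
tool_pos: [0.5463, 0.0949, 0.1519]
ee_rot: [3.142, 0.001, -2.616]
wrist_force: [0.1, -0.7, -1.5]
width: 0.0154
finger_force: 29.9
```

Call:
carry_out(steps=[[[0, 0, -0.003], 0, 1], [[0, 0, -0.007], 0, 1], [[0, 0, -0.011], 0, 1], [[0, 0, -0.015], 0, 1], [[0, 0, -0.019], 0, 1], [[0, 0, -0.023], 0, 1], [[0, 0, -0.027], 0, 1], [[0, 0, -0.03], 0, 1], [[0, 0, -0.03], 0, 1], [[0, 0, -0.03], 0, 1]])

```text
time: 9.0
tool_pos: [0.5461, 0.0948, 0.1814]
ee_rot: [3.141, -0.0, -2.616]
wrist_force: [1.0, -0.8, -2.1]
width: 0.0155
finger_force: 29.9
```

Run:
```python
from h import *
o=robot.get_obs();print({k:np.round(o[k],3) for k in('tool_pos','ee_rot','wrist_force','wrist_torque','width','finger_force')})
s=snap('wrist');a=snap('scene')
f=lambda i,y0,y1,x0,x1:cv2.resize(i['image'][y0:y1,x0:x1,::-1],(400,400),interpolation=cv2.INTER_CUBIC)
cv2.imwrite('pics/l.png',np.hstack([f(s,120,320,220,420),f(a,120,220,270,370)]))
P=pts(a);H=cv2.cvtColor(a['image'],cv2.COLOR_RGB2HSV)
for n,lo,hi in(('or/yel',5,30),):
    m=(H[...,0]>=lo)&(H[...,0]<hi)&(H[...,1]>140)&(P[...,2]>.1)&(np.hypot(P[...,0]-.546,P[...,1]-.095)<.04)
    p=P[m];print(m.sum(),p[:,2].min() if len(p) else 0,p[:,2].max() if len(p) else 0)
```

```text
{'tool_pos': array([0.546, 0.095, 0.181]), 'ee_rot': array([ 3.141, -0.   , -2.616]), 'wrist_force': array([ 0.981, -0.832, -2.108]), 'wrist_torque': array([ 0.015,  0.003, -0.006]), 'width': np.float64(0.016), 'finger_force': np.float64(29.927)}
149 0.11503665011462917 0.44887854619114204
```

View pics/l.png

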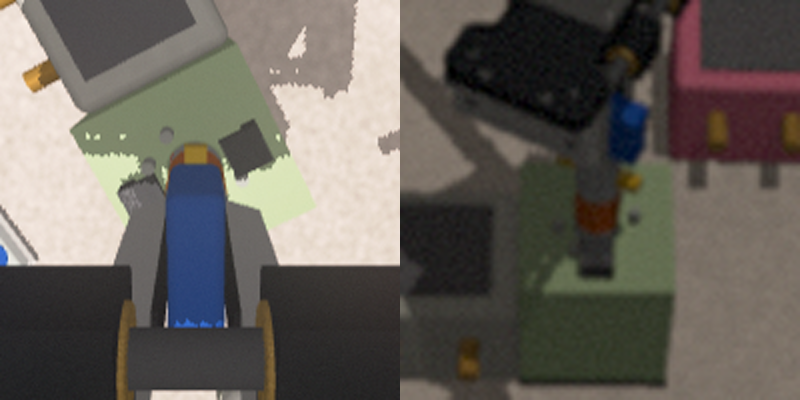

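The orange band stands out at (597,213) above the block, with no red showing. The lift is about 50 mm, side forces are around 1 N, and the gripper carries the cartridge's weight. Handing in.

```bash
python3 -c "
from bench import robot
print(robot.close_job())"
```

```text
the job is handed in; nothing more can be done
None
```

The cartridge was turned about 62° anticlockwise and drawn up about 50 mm, with the orange band fully out and the red ring hidden; I handed it in still held in the gripper, and no verdict was returned.

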